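# Slide the work pallet into its notch and swing the latch over it

## Task

Gently push the blue work pallet along its rails by its end edge until it drops level into the locating notches at the red marks, then push the red swivel latch round over the pallet as far as it goes, and move clear. The pallet must stay on its rails: do not lift it, touch its steel lift knob or ram it, and leave the bottle, the reel and the screwdriver where they are.

Things in the scene. Friction and masses are not known exactly. Their poses are not given: they have to be found in the camera images.
- track: Fixed pallet track, 460 mm long, on the bench. Origin on the bench, midway between the rails; +y: the way the pallet must travel (roughly the robot's left, turned up to 0.25 rad), +x: the latch side, z up. White rails, tops z=24 mm, an open slot |x|<20 mm between them down to the base plate (z=8). Blue side guides at |x|=67 to 73 mm, tops z=34.
- rail_start (a point): Start of the rails, midway between them at rail-top height: track x=0, y=-240, z=24 mm. Open end.
- rail_end (a point): Far end of the rails: track x=0, y=+220, z=24 mm. A blue stop bar (top z=42 mm) stands there, 60 mm past the home place.
- seat (a point): The pallet's origin when home: track x=0, y=80, z=18 mm; axes as track. Rails have 6 mm deep, 16 mm long notches with upright walls (outer lanes y=140, inner lanes y=20). A pallet pushed slowly (under 60 mm/s) drops in by its weight and the walls then stop it; pushed fast it may skip past. Red marks on the guides show the home leading edge (y=160).
- pallet: Loose blue pallet, 0.35 to 0.75 kg, 130 (x) by 160 mm (y); origin at its centre, level with its feet's undersides; axes as track. Plate from z=8 to 26 mm, boards and connectors on it up to 37. Steel feet 12 mm long, front pair in the outer lanes, rear in the inner. Starts on the rails, 130 to 210 mm short of home, on the -y side; nearly 2 mm side play; 2 to 6 N slide it.
- push_edge (a point): Middle of the pallet's trailing end edge (pallet y=-80 mm), at half the plate's height; the flat upright face here is 130 mm wide, 18 mm high: z=32 to 50 mm above the bench on the rails, 26 to 44 when home.
- lift_knob: Steel knob fixed on the middle of the pallet's top, 24 mm across, 30 mm high; origin at its foot. Not to be touched.
- latch (a joint): Angle of the red swivel latch about its upright pivot (rad): 0 = bar along the track's +y, clear of the pallet; 1.57 = end stop, bar along the track's -x, over the pallet. It grows counter-clockwise seen from above, starts at 0 to 0.35, stays where left, and turns with under 2 N at the peg. Bar 58 by 16 by 8 mm, underside 47 mm above the bench: passes 3 mm over a home pallet, hits one still up on the rails.
- latch_pivot (a point): The latch's axis at the bar's underside, 47 mm above the bench, at track x=+88, y=+80 mm (fixed to the track, axes as the track's).
- latch_peg (a point): Centre of the top of the latch's upright black push peg, 12 mm diameter, standing 34 mm above the bar (z=55 to 89 mm above the bench), 50 mm from the pivot along the bar. Moves with the latch.
- bottle: White bottle with red cap, 48 mm diameter, 125 mm tall, loose, standing on the bench beside the track; origin at its foot. Leave alone.
- reel: Green ring-shaped reel, 76 mm outside, 24 mm high, loose, flat on the bench; origin at the centre of its underside. Leave alone.
- screwdriver: Orange-handled screwdriver, 160 mm long, lying on the robot's side of the track; origin under its middle. Leave alone.
There are look-alikes about, which are no part of the job. What is meant by the pallet is not pink or yellow, and is the smaller of those in its own colour.

How it is judged:
By the outcome, as a careful person would: the job done as asked, in the order asked, and still so for the second after the job is handed in, with the robot touching nothing.
It also fails if it takes over 58 s, if anything falls off the work surface, if the arm or the gripper's body presses on something with over 40 N, if the wrist force passes 120 N, or if a joint passes its speed limit or range.

## Robot

A 6-joint arm with a two-finger parallel gripper is mounted at the origin on the work surface. World frame = base frame: x ahead of the robot, y to its left, z up, the work surface at z = 0. Lengths are in m, angles in rad, forces in N, time in s.
With the tool pointing down it reaches from about 0.4 to 0.825 m from the base axis. Payload 7 kg.
Tool frame: the origin (TCP) lies between the finger pads; the fingertips stand 22 mm ahead of it and the grasp point (between the pads) lies 3 mm ahead of it (arm.tip_reach is the distance from the TCP to the fingertips, in m); z points along the fingers, y is the line along which they close (so a half turn about z gives the same grasp; the last joint's range is limited). The gripper opens to 88 mm and grips with 3 to 60 N. Pads are 19 mm wide; open, the fingers measure 130 mm over their backs; the gripper's body (78 mm by 193 mm) begins 47 mm behind the grasp point.
Start: joints at [1.552, 0.359, 0.012, 0, -1.224, -0.288], TCP at [0.204, 0.643, 0.249] pointing down, gripper open.
Joint ranges: [-3.07, 3.07], [-1.43, 2.12], [-1.02, 1.25], [-3.03, 1.67], [-3.05, -0], [-3.03, 3.03]. Speed limits (rad/s): [2.39, 2.39, 3.01, 3.14, 3.14, 3.14].

## Interface

Orientations are given as [roll, pitch, yaw] about the fixed x, y, z axes, in that order (R = Rz(yaw) Ry(pitch) Rx(roll)).
In Python, from station import arm, viewer gives the robot as it stands. The module is installed in compiled form; this text tells all that it offers.
- The arm moves only by the tool apply_moves, never from a script. Its argument "commands" is a list that holds one entry, the list of rows, each a list of 5 numbers: the closure, from -1 (fully open) to 1 (shut), then the shift along the world's x, y, z as a fraction of full scale, then the turn about the world's z as a fraction of full scale. In form: [[[fingers, tx, ty, tz, yaw], ...]]. A call has 1 to 12 rows; each row shifts and turns the commanded pose from where the row before left it; what a row does not reach is not made up. Full scale, the value 1, is 20 cm for a shift and pi rad for a turn. A row lasts 1/10 s, in which the tool goes at most 50 mm and 8.59 degrees, less where a joint would pass 70% of its speed; a pose out of reach is approached as far as the arm can. A call with a number of a shift or a turn outside -1 to 1 is refused whole. A call with a gripper value outside its range is refused whole. The fingers move at their own pace and stop on an object; "force" is the grip in N (left out, the last holds). Time passes only in rows, so rows that do not move let the fingers close. It gives the time, the measured TCP pose, the force, the opening and the grip force at its end, in the units of the state.
- arm.get_state(): the state, without advancing time (a new reading comes with each control period).
- viewer.grab_frame(name): name is "side" or "top"; returns a dict with "image" (400x640x3 uint8, blue, green, red), "mtx" (3x3 intrinsics, pixels), "rvec" (rotation vector, rad) and "tvec" (3), from world to camera coordinates, as OpenCV has them. Camera axes: x right, y down, z forward; pixel columns grow to the right and rows downward; lengths in m; the calibration is good to about 2 mm. A picture is of the moment at which its call begins. There is no depth.
- arm.job_done(): hands the job in; it is judged then, once.
The state is a dict: "t": time; "q": joint angles; "qd": joint speeds; "joint_efforts": joint torques, N m; "eef_pos": TCP position; "ee_rot": TCP orientation; "force": force on the tool from outside, world axes, zero at the start; "moment": the same for the moment, N m; "width": finger opening in m; "gripper_force": force on a finger pad.
Only numpy, scipy, OpenCV 4.12 (cv2) and the standard library are available. Lean on these libraries where they do the work, as an engineer would, in place of code of your own. Each camera call takes 0.05 s, during which the arm holds its last target. There are 200 camera calls.

## Working session

There is one attempt and no reset: what is moved stays moved. The work goes in short steps, Python scripts to look and compute and a tool call to move; the robot and the scene stay as the last step left them, time stands still between calls to the robot, and variables do not carry over. Pictures are saved under pics/ and viewed, at most 10 in all, crops included, and the job is handed in when it is done.

Besides the shell and the picture viewer there is one more tool, called after ">>>" as a command line: name --argument value ..., lists and objects as JSON in quotes. apply_moves: Moves the arm, as the interface text tells. Shift numbers are shares of 20 cm and turn numbers shares of pi rad, none past 1 either way. Its arguments: {"type":"object","properties":{"commands":{"type":"array","items":{"type":"array","items":{"type":"array","items":{"type":"number"}}}},"force":{"type":"number"}},"required":["commands"]}

```bash
mkdir -p pics
cat > h.py <<'E'
import numpy as np, cv2
from station import arm, viewer
def grab(n,f):
    d=viewer.grab_frame(n); cv2.imwrite(f,d["image"]); np.savez("cal_"+n,K=d["mtx"],r=d["rvec"],t=d["tvec"]); return d
def w(n,uv,z):
    c=np.load(f"cal_{n}.npz"); R=cv2.Rodrigues(c["r"])[0]; t=c["t"].reshape(3)
    d=R.T@np.linalg.inv(c["K"])@np.array([uv[0],uv[1],1.]); o=-R.T@t
    return o+d*(z-o[2])/d[2]
def px(n,P):
    c=np.load(f"cal_{n}.npz"); return cv2.projectPoints(np.array(P,float).reshape(-1,3),c["r"],c["t"],c["K"],None)[0].reshape(-1,2)
E
python3 - <<'E'
from h import *
for n in("top","side"): grab(n,f"pics/{n}0.png")
s=arm.get_state(); print(s["t"],s["eef_pos"],s["ee_rot"],s["width"],s["force"],arm.tip_reach)
E
```

```text
0.1 [0.20377021 0.64308257 0.24770791] [ 3.14007526e+00 -2.01376187e-04 -3.06872021e-01] 0.08784886275175616 [0.43718826 0.40548884 0.40443491] 0.022
```

View pics/top0.png

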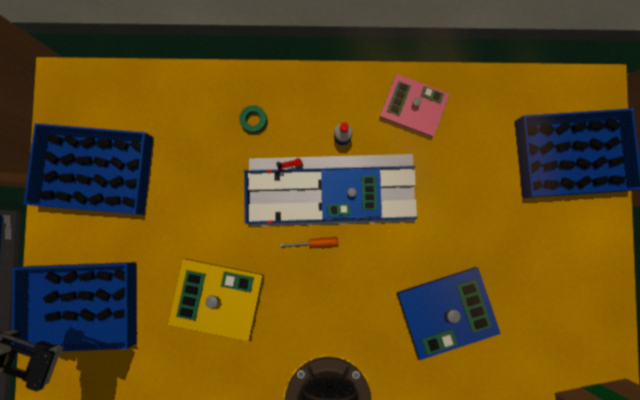

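View pics/side0.png

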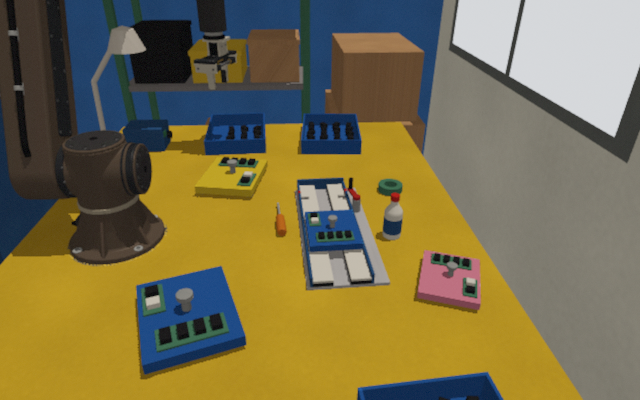

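The top view shows three candidate pallets: a small blue one on the track at (351,193), a larger blue one at (448,312), and pink and yellow ones at (415,105) and (217,300). The small blue one on the rails fits the description. I'll confirm it in an enlarged crop.

Run:
```python
from h import *
im=cv2.imread("pics/top0.png")[145:235,235:427]
cv2.imwrite("pics/c1.png",cv2.resize(im,None,fx=4,fy=4,interpolation=cv2.INTER_CUBIC))
print(w("top",(351,193),.06),w("top",(245,222),.034),w("top",(416,220),.034))
```

```text
[ 0.55811337 -0.05645122  0.06      ] [0.47893218 0.22904797 0.034     ] [ 0.48890055 -0.23490017  0.034     ]
```

View pics/c1.png

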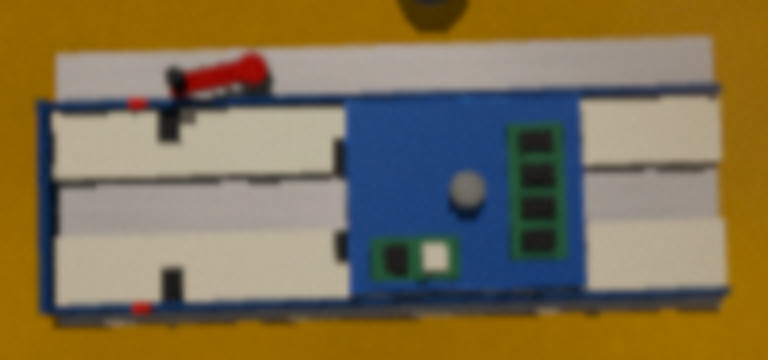

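The crop confirms it: the small blue pallet is on the white rails, with its knob at crop (467,190), trailing edge at u≈583 and leading edge at u≈347. The red marks are at (137,104) and (142,309), the latch pivot near (257,72) and the peg near (176,76). Next I'll fit the track pose.

Run:
```python
from h import *
from scipy.optimize import least_squares
f=lambda u,v:(235+(u-1.5)/4,145+(v-1.5)/4)
F=[((137,104),70,160,34),((142,309),-70,160,34),((718,90),70,-240,34),((728,292),-70,-240,34),
((719,166),20,-240,24),((722,219),-20,-240,24),((57,182),20,220,24),((57,235),-20,220,24)]
uv=np.array([f(*a[0]) for a in F]); P=np.array([a[1:] for a in F])/1e3
def T(p,P):
    c,s=np.cos(p[2]),np.sin(p[2]); P=np.atleast_2d(P); return np.c_[p[0]+c*P[:,0]-s*P[:,1],p[1]+s*P[:,0]+c*P[:,1],P[:,2]]
r=least_squares(lambda p:(px("top",T(p,P))-uv).ravel(),[.55,0,0],loss="soft_l1")
p=r.x; np.save("track",p); print(p); print((px("top",T(p,P))-uv).round(1).tolist())
def inv(W):
    c,s=np.cos(p[2]),np.sin(p[2]); d=W[:2]-p[:2]; return (1e3*np.array([c*d[0]+s*d[1],-s*d[0]+c*d[1]])).round(1)
for n,q,z in [("trail top",(581,110),.05),("trail bot",(584,285),.05),("lead t",(347,103),.05),("lead b",(350,292),.05),("knob",(467,190),.079),("peg",(176,76),.089),("pivot",(257,72),.055)]:
    W=w("top",f(*q),z); print(n,W.round(4),inv(W))
sp=T(p,[[.088,.08,.055],[0,-.24,.024],[0,.22,.024],[.07,.16,.034],[-.07,.16,.034]]); grab("side","pics/side1.png") 
print("side px",px("side",sp).round().tolist())
im=cv2.imread("pics/side1.png")[165:290,270:410]; cv2.imwrite("pics/c2.png",cv2.resize(im,None,fx=4,fy=4,interpolation=cv2.INTER_CUBIC))
```

```text
[0.55598368 0.00469145 0.03596477]
[[-0.0, -0.0], [-0.4, -0.1], [0.8, -0.3], [0.4, 0.3], [0.5, -0.7], [0.3, 0.5], [-1.0, -0.4], [-0.8, 0.8]]
trail top [ 0.6165 -0.1346  0.05  ] [  55.5 -141.4]
trail bot [ 0.4984 -0.1367  0.05  ] [ -62.6 -139.3]
lead t [0.6197 0.0233 0.05  ] [64.3 16.3]
lead b [0.4922 0.0199 0.05  ] [-63.2  17.5]
knob [ 0.5585 -0.0563  0.079 ] [  0.3 -61.1]
peg [0.6301 0.1343 0.089 ] [ 78.8 126.8]
pivot [0.6393 0.0839 0.055 ] [86.1 76.2]
side px [[356.0, 195.0], [341.0, 279.0], [320.0, 184.0], [345.0, 189.0], [298.0, 191.0]]
```

View pics/c2.png

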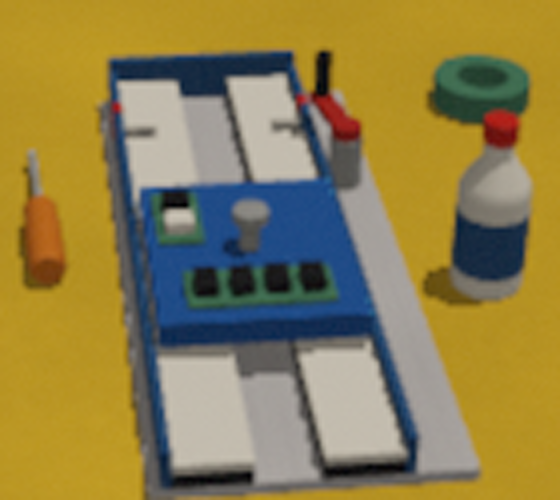

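Fit residuals are under 1 px, and the sizes check out: pallet about 159 by 127 mm, knob at x≈0, peg 48 mm from the pivot. The pallet is about 141 mm short of home and the latch is at about 0.19 rad. I'll cross over at height with the fingers closed and their closing line across the track.

>>> apply_moves --commands '[[[1, 0.075, -0.17, 0, -0.0163], [1, 0.075, -0.17, 0, -0.0163], [1, 0.075, -0.17, 0, -0.0163], [1, 0.075, -0.17, 0, -0.0163], [1, 0.075, -0.17, 0, -0.0163], [1, 0.075, -0.17, 0, -0.0163], [1, 0.075, -0.17, 0, -0.0163], [1, 0.075, -0.17, 0, -0.0163], [1, 0.075, -0.17, 0, -0.0163], [1, 0.075, -0.17, 0, -0.0163], [1, 0.075, -0.17, 0, -0.0163], [1, 0.075, -0.17, 0, -0.0163]]]'

```text
t: 1.35
eef_pos: [0.3841, 0.2339, 0.2486]
ee_rot: [-3.141, 0.0, -0.923]
force: [0.5, 0.1, -0.4]
width: 0.0014
gripper_force: 0.0
```

>>> apply_moves --commands '[[[1, 0.075, -0.17, 0, -0.0163], [1, 0.075, -0.17, 0, -0.0163], [1, 0.075, -0.17, 0, -0.0163], [1, 0.075, -0.17, 0, -0.0163], [1, 0.075, -0.17, 0, -0.0163], [1, 0.075, -0.17, 0, -0.0163], [1, 0.075, -0.17, 0, -0.0163], [1, 0.075, -0.17, 0, -0.0163], [1, 0.075, -0.17, 0, -0.0163], [1, 0.075, -0.17, 0, -0.0163], [1, 0.075, -0.17, 0, -0.0163], [1, 0, 0, 0, 0]]]'

```text
t: 2.55
eef_pos: [0.5497, -0.1418, 0.2476]
ee_rot: [3.14, -0.001, -1.49]
force: [-0.4, 1.5, -0.3]
width: 0.0002
gripper_force: 0.0
```

>>> apply_moves --commands '[[[1, 0.031, -0.075, 0, -0.0072], [1, 0.031, -0.075, 0, -0.0072], [1, 0, 0, -0.12, 0], [1, 0, 0, -0.12, 0], [1, 0, 0, -0.12, 0], [1, 0, 0, -0.12, 0], [1, 0, 0, -0.12, 0], [1, 0, 0, -0.12, 0], [1, 0, 0, -0.12, 0], [1, 0, 0, -0.07, 0], [1, 0, 0, -0.05, 0], [1, 0, 0, 0, 0]]]'

```text
t: 3.75
eef_pos: [0.5607, -0.1686, 0.0553]
ee_rot: [3.139, 0.0, -1.53]
force: [-0.9, -0.4, -0.7]
width: 0.0004
gripper_force: 0.0
```

>>> apply_moves --commands '[[[1, 0, 0.015, 0, 0], [1, 0, 0.015, 0, 0], [1, 0, 0.015, 0, 0], [1, 0, 0.015, 0, 0], [1, 0, 0.015, 0, 0], [1, -0.003, 0.015, 0, 0], [1, 0, 0.015, 0, 0], [1, 0, 0.015, 0, 0], [1, 0, 0.015, 0, 0], [1, -0.003, 0.015, 0, 0], [1, 0, 0.015, 0, 0], [1, 0, 0.015, 0, 0]]]'

```text
t: 4.95
eef_pos: [0.56, -0.1325, 0.0566]
ee_rot: [3.142, -0.0, -1.53]
force: [-0.0, -5.6, 0.9]
width: -0.0
gripper_force: 2.5
```

Run:
```python
from h import *
grab("side","pics/s2.png")
im=cv2.imread("pics/s2.png")[150:300,260:420]; cv2.imwrite("pics/c3.png",cv2.resize(im,None,fx=4,fy=4,interpolation=cv2.INTER_CUBIC))
```

```text
(no output)
```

View pics/c3.png

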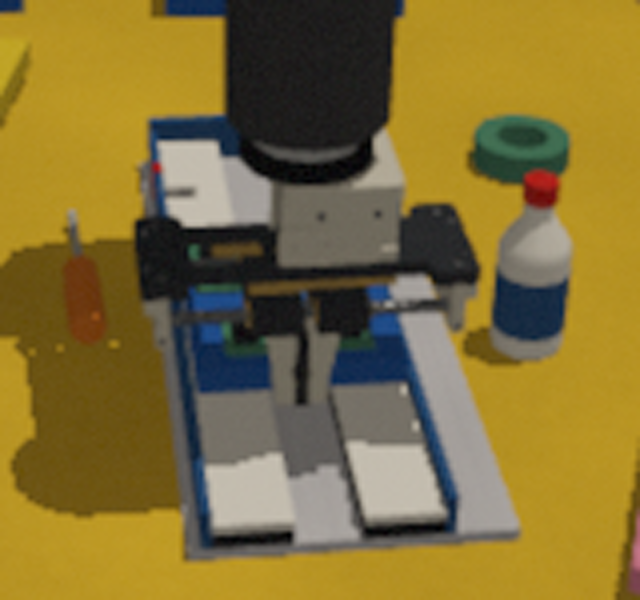

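The fingers sit centred on the trailing face at crop (300,385), pushing with 5.6 N. The pallet is level. I'll check the bottle's clearance from the gripper body.

Run:
```python
from h import *
print(w("side",(270+487/4,165+285/4),0), w("top",(344,127),.125),w("top",(254,119),.024),w("side",(270+323/4,165+55/4),.089))
```

```text
[ 0.72273728 -0.04102485  0.        ] [ 0.71930193 -0.03396934  0.125     ] [0.76609605 0.21269143 0.024     ] [0.63077333 0.12569193 0.089     ]
```

>>> apply_moves --commands '[[[1, -0.001, 0.015, 0, 0], [1, -0.001, 0.015, 0, 0], [1, 0, 0.015, 0, 0], [1, -0.001, 0.015, 0, 0], [1, 0, 0.015, 0, 0], [1, -0.001, 0.015, 0, 0]]]'

```text
t: 5.6
eef_pos: [0.5593, -0.1144, 0.0566]
ee_rot: [-3.142, -0.0, -1.53]
force: [0.5, -5.0, 0.2]
width: 0.0002
gripper_force: 2.5
```

>>> apply_moves --commands '[[[1, -0.0005, 0.015, 0, 0], [1, -0.0005, 0.015, 0, 0], [1, -0.0005, 0.015, 0, 0], [1, -0.0005, 0.015, 0, 0], [1, -0.0005, 0.015, 0, 0], [1, -0.0005, 0.015, 0, 0], [1, -0.0005, 0.015, 0, 0], [1, -0.0005, 0.015, 0, 0], [1, -0.0005, 0.015, 0, 0], [1, -0.0005, 0.015, 0, 0], [1, -0.0005, 0.015, 0, 0], [1, -0.0005, 0.015, 0, 0]]]'

```text
t: 6.8
eef_pos: [0.5579, -0.0785, 0.0566]
ee_rot: [3.141, -0.0, -1.53]
force: [0.1, -6.5, 1.2]
width: 0.0003
gripper_force: 2.6
```

>>> apply_moves --commands '[[[1, -0.0005, 0.015, 0, 0], [1, -0.0005, 0.015, 0, 0], [1, -0.0005, 0.015, 0, 0], [1, -0.0005, 0.015, 0, 0], [1, -0.0005, 0.015, 0, 0], [1, -0.0005, 0.015, 0, 0], [1, -0.0005, 0.015, 0, 0], [1, -0.0005, 0.015, 0, 0], [1, -0.0005, 0.015, 0, 0], [1, -0.0005, 0.015, 0, 0], [1, -0.0005, 0.015, 0, 0], [1, -0.0005, 0.015, 0, 0]]]'

```text
t: 8.0
eef_pos: [0.5566, -0.0426, 0.0566]
ee_rot: [3.141, -0.0, -1.53]
force: [-0.6, -5.8, 0.9]
width: 0.0002
gripper_force: 2.8
```

>>> apply_moves --commands '[[[1, -0.0004, 0.012, 0, 0], [1, -0.0004, 0.012, 0, 0], [1, -0.0004, 0.012, 0, 0], [1, -0.0004, 0.012, 0, 0], [1, -0.0004, 0.012, 0, 0], [1, -0.0004, 0.01, 0, 0], [1, -0.0004, 0.01, 0, 0], [1, -0.0004, 0.01, 0, 0], [1, -0.0004, 0.01, 0, 0], [1, -0.0004, 0.01, 0, 0]]]'

```text
t: 9.0
eef_pos: [0.5558, -0.0206, 0.0566]
ee_rot: [3.141, -0.0, -1.53]
force: [-0.1, -6.4, 2.4]
width: 0.0007
gripper_force: 2.8
```

>>> apply_moves --commands '[[[1, -0.0004, 0.01, 0, 0], [1, -0.0004, 0.01, 0, 0], [1, -0.0004, 0.01, 0, 0]]]'

```text
t: 9.3
eef_pos: [0.5555, -0.0147, 0.0566]
ee_rot: [3.141, -0.0, -1.53]
force: [0.8, -6.2, 2.3]
width: 0.0005
gripper_force: 2.8
```

>>> apply_moves --commands '[[[1, -0.0004, 0.01, 0, 0], [1, -0.0004, 0.01, 0, 0]]]'

```text
t: 9.5
eef_pos: [0.5553, -0.0106, 0.0566]
ee_rot: [3.141, -0.0, -1.53]
force: [0.1, -5.5, 1.6]
width: 0.0004
gripper_force: 2.7
```

>>> apply_moves --commands '[[[1, -0.0004, 0.008, 0, 0], [1, -0.0004, 0.008, 0, 0]]]'

```text
t: 9.7
eef_pos: [0.5551, -0.0072, 0.0564]
ee_rot: [3.141, 0.0, -1.53]
force: [-0.6, -7.2, 2.2]
width: 0.0004
gripper_force: 3.1
```

>>> apply_moves --commands '[[[1, -0.0004, 0.008, 0, 0], [1, 0, 0.008, 0, 0]]]'

```text
t: 9.9
eef_pos: [0.5551, -0.0042, 0.0565]
ee_rot: [3.141, -0.0, -1.53]
force: [-0.4, -4.7, 1.7]
width: 0.0003
gripper_force: 2.5
```

>>> apply_moves --commands '[[[1, 0, 0.008, 0, 0], [1, 0, 0.008, 0, 0]]]'

```text
t: 10.1
eef_pos: [0.555, -0.0035, 0.0565]
ee_rot: [3.14, -0.004, -1.529]
force: [5.6, -27.8, -0.4]
width: 0.0004
gripper_force: 14.6
```

The force rose to 28 N and the motion stopped, so the pallet is at the notch walls. I'll back off and look.

>>> apply_moves --commands '[[[1, 0, -0.02, 0, 0], [1, 0, -0.06, 0, 0], [1, 0, -0.1, 0, 0], [1, 0, -0.1, 0.1, 0], [1, 0, -0.1, 0.2, 0], [1, 0, -0.1, 0.2, 0], [1, 0, -0.15, 0.2, 0], [1, 0, -0.2, 0.2, 0], [1, 0, -0.2, 0, 0], [1, 0, 0, 0, 0]]]'

```text
t: 11.1
eef_pos: [0.5556, -0.2056, 0.2331]
ee_rot: [-3.139, 0.0, -1.533]
force: [0.2, 0.7, -0.5]
width: 0.0007
gripper_force: 0.0
```

Run:
```python
from h import *
a=grab("side","pics/s3.png")["image"][150:270,280:400]; b=grab("top","pics/t3.png")["image"][150:230,240:370]
a=cv2.resize(a,(400,400),interpolation=cv2.INTER_CUBIC);b=cv2.resize(b,(400,246),interpolation=cv2.INTER_CUBIC)
b=cv2.copyMakeBorder(b,0,154,0,0,cv2.BORDER_CONSTANT); cv2.imwrite("pics/c4.png",np.hstack([a,b]))
p=np.load("track.npy"); c,s=np.cos(p[2]),np.sin(p[2])
T=lambda x,y,z:[p[0]+c*x-s*y,p[1]+s*x+c*y,z]
L=[T(x,y,z) for z in(.044,.05) for y in (0,.16) for x in(-.065,.065)]+[T(0,.08,.074),T(0,.08,.08)]
print(((px("side",L)-[280,150])*400/120).round().tolist()); print(((px("top",L)-[240,150])*400/130).round().tolist())
```

```text
[[79.0, 220.0], [240.0, 213.0], [66.0, 126.0], [211.0, 120.0], [79.0, 214.0], [241.0, 206.0], [66.0, 120.0], [211.0, 114.0], [149.0, 136.0], [150.0, 130.0]]
[[273.0, 210.0], [269.0, 63.0], [90.0, 215.0], [87.0, 67.0], [273.0, 210.0], [269.0, 61.0], [89.0, 214.0], [86.0, 66.0], [177.0, 135.0], [177.0, 134.0]]
```

View pics/c4.png

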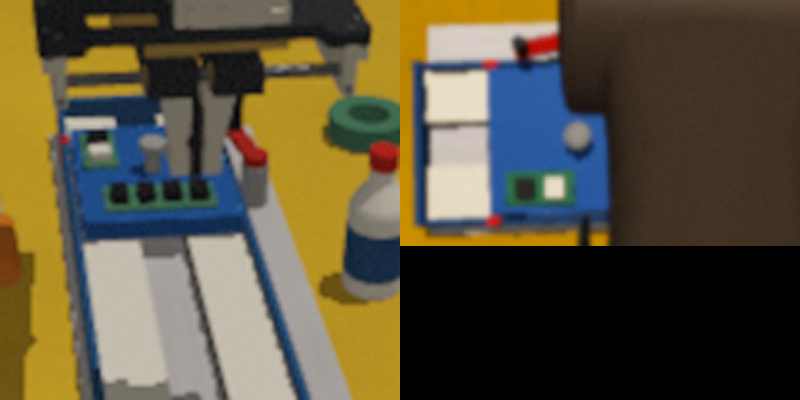

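The side view shows the pallet at the marks, with its trailing top edge running from about (82,222) to (243,208). The top view has its leading edge at the red marks (490). I'll check the level numerically, with the pre-move picture as the baseline.

Run:
```python
from h import *
from scipy.ndimage import map_coordinates as mc
p=np.load("track.npy"); c,s=np.cos(p[2]),np.sin(p[2])
T=lambda x,y,z:[p[0]+c*x-s*y,p[1]+s*x+c*y,z]
# profile along vertical line on trailing face: print brightness vs assumed height z
for f,y in(("side1",-.141),("s3",0.0)):
    im=cv2.imread(f"pics/{f}.png").astype(float)
    for x in(-.055,-.04,.04,.055):
        zs=np.arange(.016,.066,.003); q=px("side",[T(x,y,z) for z in zs])
        print(f,x,[tuple(int(mc(im[...,k],[[a[1]],[a[0]]],order=1)[0]) for k in(0,2)) for a in q])
```

```text
side1 -0.055 [(173, 194), (173, 194), (153, 173), (114, 132), (97, 102), (88, 62), (81, 25), (80, 15), (79, 14), (80, 18), (101, 22), (126, 31), (134, 32), (133, 31), (133, 29), (134, 30), (133, 29)]
side1 -0.04 [(173, 194), (172, 193), (143, 163), (102, 118), (101, 116), (91, 82), (82, 20), (80, 19), (80, 15), (80, 16), (90, 23), (121, 28), (135, 33), (127, 32), (93, 39), (72, 57), (76, 59)]
side1 0.04 [(174, 194), (173, 194), (148, 168), (109, 124), (96, 107), (85, 71), (81, 24), (80, 16), (81, 19), (81, 16), (89, 22), (118, 26), (134, 30), (128, 28), (95, 38), (70, 54), (79, 63)]
side1 0.055 [(173, 194), (167, 188), (137, 155), (103, 118), (101, 111), (92, 76), (82, 25), (80, 17), (79, 16), (80, 18), (89, 20), (121, 26), (134, 29), (134, 30), (134, 31), (135, 30), (134, 31)]
s3 -0.055 [(174, 194), (169, 189), (140, 156), (95, 87), (84, 34), (81, 18), (81, 17), (80, 17), (84, 18), (108, 23), (129, 30), (135, 32), (134, 30), (134, 31), (134, 32), (134, 30), (134, 30)]
s3 -0.04 [(174, 195), (174, 195), (161, 179), (123, 121), (84, 42), (81, 19), (80, 14), (80, 16), (83, 21), (116, 25), (134, 28), (122, 32), (90, 41), (75, 56), (70, 55), (48, 38), (32, 26)]
s3 0.04 [(174, 194), (174, 194), (150, 169), (106, 103), (86, 37), (81, 16), (80, 16), (81, 14), (91, 18), (113, 28), (130, 33), (124, 33), (94, 39), (72, 56), (76, 61), (72, 56), (73, 52)]
s3 0.055 [(174, 195), (169, 189), (141, 157), (95, 91), (87, 44), (80, 18), (79, 12), (80, 17), (84, 20), (107, 23), (128, 28), (135, 32), (135, 32), (135, 31), (134, 31), (134, 30), (134, 30)]
```

Both rear sides dropped evenly: the face now spans z≈26–44, where it was 32–50 before. I'll check the leading edge the same way and work out the latch path. The fingers will be turned 45° to the track and push the peg's outer (+x+y) side along its arc, well clear of the knob.

Run:
```python
from h import *
from scipy.ndimage import map_coordinates as mc
p=np.load("track.npy"); c,s=np.cos(p[2]),np.sin(p[2])
T=lambda x,y,z:[p[0]+c*x-s*y,p[1]+s*x+c*y,z]
for f,y in(("side1",.0185),("s3",.16)):
    im=cv2.imread(f"pics/{f}.png").astype(float)
    for x in(-.055,-.047):
        q=px("side",[T(x,y,z) for z in np.arange(.03,.066,.003)])
        print(f,x,[int(mc(im[...,2],[[a[1]],[a[0]]],order=1)[0]) for a in q])
n=np.array([1,1])/2**.5
print("start",np.round(T(.098,.149,.087),4))
for ph in np.r_[.19,np.arange(.3,1.6,.2),1.57]:
    k=np.array([.088-.05*np.sin(ph),.08+.05*np.cos(ph)])+n*.0155
    print(round(ph,2),np.round(T(*k,.087),4)[:2])
print(arm.get_state()["eef_pos"])
```

```text
side1 -0.055 [32, 35, 39, 42, 36, 50, 154, 190, 194, 194, 194, 194, 194]
side1 -0.047 [38, 30, 36, 38, 37, 46, 162, 194, 194, 194, 194, 194, 194]
s3 -0.055 [42, 46, 49, 60, 133, 181, 194, 179, 121, 31, 21, 24, 23]
s3 -0.047 [36, 32, 33, 32, 136, 184, 194, 174, 108, 32, 25, 25, 22]
start [0.6486 0.1571 0.087 ]
0.19 [0.6404 0.1479]
0.3 [0.6351 0.1464]
0.5 [0.6261 0.1421]
0.7 [0.618  0.1362]
0.9 [0.6114 0.1288]
1.1 [0.6063 0.1202]
1.3 [0.603  0.1108]
1.5 [0.6016 0.1009]
1.57 [0.6016 0.0974]
[ 0.55503097 -0.20295381  0.23158522]
```

>>> apply_moves --commands '[[[1, 0.03, 0.17, 0, -0.025], [1, 0.03, 0.17, 0, -0.025], [1, 0.03, 0.17, 0, -0.025], [1, 0.03, 0.17, 0, -0.025], [1, 0.03, 0.17, 0, -0.025], [1, 0.03, 0.17, 0, -0.025], [1, 0.03, 0.17, 0, -0.025], [1, 0.03, 0.17, 0, -0.025], [1, 0.03, 0.17, 0, -0.025], [1, 0.03, 0.17, 0, -0.025], [1, 0.03, 0.1, 0, 0], [1, 0, 0, 0, 0]]]'

```text
t: 12.4
eef_pos: [0.6213, 0.161, 0.2309]
ee_rot: [3.141, -0.001, -2.31]
force: [-1.4, -0.6, 0.2]
width: 0.0005
gripper_force: 0.0
```

The front dropped 6 mm too, so the pallet is home and level. Next is the descent beside the peg.

>>> apply_moves --commands '[[[1, 0.075, 0, 0, 0], [1, 0.075, 0, 0, 0], [1, 0, 0, -0.12, 0], [1, 0, 0, -0.12, 0], [1, 0, 0, -0.12, 0], [1, 0, 0, -0.12, 0], [1, 0, 0, -0.1, 0], [1, 0, 0, -0.08, 0], [1, 0, 0, -0.06, 0], [1, 0, 0, 0, 0]]]'

```text
t: 13.4
eef_pos: [0.6502, 0.157, 0.0859]
ee_rot: [3.14, -0.003, -2.315]
force: [0.6, -0.0, 0.3]
width: 0.0005
gripper_force: 0.0
```

Run:
```python
from h import *
a=grab("side","pics/s4.png")["image"][110:230,290:410]
cv2.imwrite("pics/c5.png",cv2.resize(a,(480,480),interpolation=cv2.INTER_CUBIC))
```

```text
(no output)
```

View pics/c5.png

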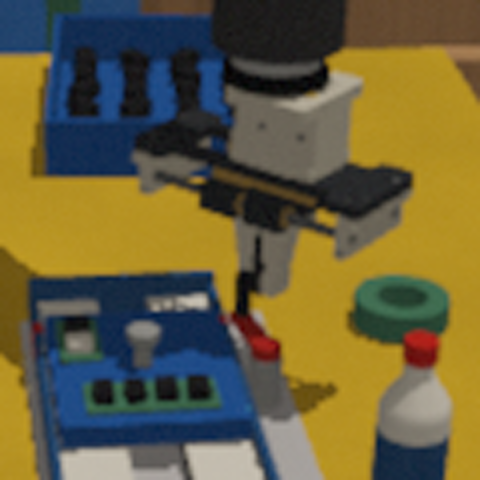

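The fingers at crop (265,265) stand on the outer side of the peg at (243,290), clear of it. Now I'll push the peg along its arc.

>>> apply_moves --commands '[[[1, -0.025, -0.0225, 0, 0], [1, -0.025, -0.0225, 0, 0], [1, -0.026, -0.008, 0, 0], [1, -0.0225, -0.011, 0, 0], [1, -0.0225, -0.011, 0, 0], [1, -0.02, -0.015, 0, 0], [1, -0.02, -0.015, 0, 0], [1, -0.0165, -0.0185, 0, 0], [1, -0.0165, -0.0185, 0, 0], [1, 0, 0, 0, 0]]]'

```text
t: 14.45
eef_pos: [0.6121, 0.1286, 0.0879]
ee_rot: [3.141, -0.001, -2.316]
force: [1.0, 0.1, -0.6]
width: 0.0006
gripper_force: 0.0
```

>>> apply_moves --commands '[[[1, -0.0145, -0.021, 0, 0], [1, -0.0145, -0.021, 0, 0], [1, -0.0085, -0.0235, 0, 0], [1, -0.0085, -0.0235, 0, 0], [1, -0.0035, -0.025, 0, 0], [1, -0.0035, -0.02, 0, 0], [1, 0, -0.01, 0, 0], [1, 0, 0, 0, 0]]]'

```text
t: 15.25
eef_pos: [0.6025, 0.101, 0.0881]
ee_rot: [-3.142, 0.002, -2.315]
force: [1.7, 3.2, -0.8]
width: 0.0003
gripper_force: 1.9
```

>>> apply_moves --commands '[[[1, 0, -0.01, 0, 0], [1, 0, 0, 0, 0]]]'

```text
t: 15.45
eef_pos: [0.6031, 0.0995, 0.0883]
ee_rot: [-3.141, 0.003, -2.315]
force: [3.9, 5.6, -1.2]
width: -0.0001
gripper_force: 2.4
```

>>> apply_moves --commands '[[[1, 0, -0.01, 0, 0], [1, 0, 0, 0, 0]]]'

```text
t: 15.65
eef_pos: [0.6035, 0.0982, 0.0885]
ee_rot: [-3.141, 0.004, -2.315]
force: [3.1, 7.2, -1.2]
width: 0.0002
gripper_force: 3.9
```

Run:
```python
from h import *
a=grab("side","pics/s5.png")["image"][130:250,290:410]
cv2.imwrite("pics/c6.png",cv2.resize(a,(480,480),interpolation=cv2.INTER_CUBIC))
```

```text
(no output)
```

View pics/c6.png

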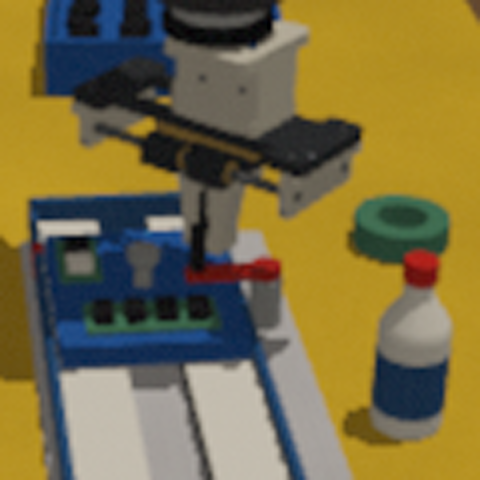

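>>> apply_moves --commands '[[[1, -0.005, -0.015, 0, 0], [1, 0, -0.01, 0, 0], [1, 0, 0, 0, 0]]]'

```text
t: 16.0
eef_pos: [0.604, 0.0969, 0.0888]
ee_rot: [-3.141, 0.011, -2.314]
force: [3.9, 23.1, -3.6]
width: 0.0006
gripper_force: 10.0
```

At 23 N the latch is against its stop. I'll back away along the outward normal, then rise clear.

>>> apply_moves --commands '[[[1, 0.01, 0.04, 0, 0], [1, 0.05, 0.08, 0, 0], [1, 0.08, 0.08, 0.05, 0], [1, 0, 0, 0.2, 0], [1, 0, 0, 0.2, 0], [1, 0, 0, 0.2, 0], [1, 0, 0, 0.2, 0], [1, -0.1, 0.2, 0, 0], [1, -0.1, 0.2, 0, 0], [1, -0.1, 0.2, 0, 0], [1, -0.1, 0.2, 0, 0], [1, 0, 0, 0, 0]]]'

```text
t: 17.2
eef_pos: [0.5472, 0.2955, 0.2577]
ee_rot: [3.141, -0.001, -2.311]
force: [0.3, -0.0, 0.5]
width: 0.0005
gripper_force: 0.0
```

>>> apply_moves --commands '[[[1, -0.1, 0.2, 0, 0], [1, -0.1, 0.2, 0, 0], [1, -0.1, 0.2, 0, 0], [1, 0, 0, 0, 0], [1, 0, 0, 0, 0]]]'

```text
t: 17.7
eef_pos: [0.4886, 0.4121, 0.2573]
ee_rot: [-3.141, -0.002, -2.314]
force: [0.2, -1.3, 0.5]
width: 0.0007
gripper_force: 0.0
```

Run:
```python
from h import *
a=grab("side","pics/s6.png")["image"][150:270,270:410]; b=grab("top","pics/t6.png")["image"][100:255,235:425]
a=cv2.resize(a,None,fx=3,fy=3,interpolation=cv2.INTER_CUBIC);b=cv2.resize(b,(380,310),interpolation=cv2.INTER_CUBIC)
a=a[:310]; a=cv2.copyMakeBorder(a,0,310-len(a),0,0,cv2.BORDER_CONSTANT)
cv2.imwrite("pics/c7.png",np.hstack([a[:,:420],b]))
p=np.load("track.npy"); c,s=np.cos(p[2]),np.sin(p[2])
T=lambda x,y,z:[p[0]+c*x-s*y,p[1]+s*x+c*y,z]
L=[T(.088,.08,.055),T(.038,.08,.055),T(.038,.08,.089)]
print(((px("side",L)-[270,150])*3).round().tolist(),((px("top",L)-[235,100])*2+[420,0]).round().tolist(),arm.get_state()["force"])
```

```text
[[257.0, 136.0], [204.0, 139.0], [205.0, 107.0]] [[545.0, 124.0], [546.0, 161.0], [544.0, 157.0]] [ 0.34633567 -0.60015232 -0.87675799]
```

View pics/c7.png

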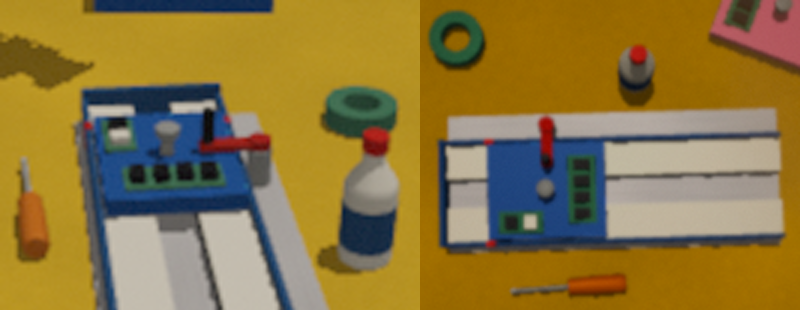

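The pallet sits level at the red marks. The latch bar runs along track -x, with the peg at (208,110) against the predicted (205,107), and the other items are where they were. The robot is clear, so I'm handing in.

```bash
python3 -c "
from station import arm
print(arm.job_done())"
```

```text
the job is handed in; nothing more can be done
None
```

The pallet is home and level in its notches, the latch is turned to its end stop over it, the arm is clear, and the job was handed in at about 18 s of robot time.

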